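# Clip the pull handle onto a tote's sprung eye

## Robot

A 7-joint arm with a two-finger parallel gripper is mounted at the origin on the work surface. World frame = base frame: x ahead of the robot, y to its left, z up, the work surface at z = 0. Lengths are in m, angles in rad, forces in N, time in s.
With the tool pointing down it reaches from about 0.4 to 0.9 m from the base axis. Payload 5.5 kg.
Tool frame: the origin (TCP) lies on the centre line of the jaws, within the pads' length; the fingertips stand 25 mm ahead of it and the grasp point (between the pads) lies 6 mm ahead of it; z points along the fingers, y is the line along which they close (so a half turn about z gives the same grasp; the last joint's range is limited). The gripper opens to 85 mm and grips with 20 to 120 N. Pads are 22 mm wide; open, the fingers measure 114 mm over their backs; the gripper's body (76 mm by 85 mm) begins 54 mm behind the grasp point. The pads swing forward as they close: fully open they stand 13 mm farther back than shut.
Start: joints at [-0.92, 0.501, -0.427, 1.55, 0.221, 1.138, -0.21], TCP at [0.246, 0.602, 0.256] pointing down, gripper open.
Joint ranges: [-2.88, 2.88], [-0.31, 2.03], [-1.54, 1.56], [0.2, 2.42], [-1.41, 4.55], [0.19, 2.02], [-2.57, 2.57]. Speed limits (rad/s): [2.57, 2.57, 3.14, 3.14, 3.14, 3.14, 3.14].

## Interface

Orientations are given as a unit quaternion [w, x, y, z].
In Python, from workcell import monitor, capture, camera_params, job gives the robot as it stands.
- The arm moves only by the tool send_rows, never from a script. Its arguments are lists of equal length, an entry for each row: "delta_pos": the shift along the tool's x, y, z in cm, a list of three; "roll": the turn about the tool's z in degrees; "claw": the finger opening in cm, from 0 to 8.54. A call has exactly 8 rows; each row is the pose to reach, as a shift and turn from the pose commanded when the call began, along the tool's axes at that moment; what a row does not reach only later rows make up. A row lasts 1/12 s, in which the tool goes at most 41.7 mm and 7.16 degrees, less where a joint would pass 70% of its speed; a pose out of reach is approached as far as the arm can. A call with a gripper value outside its range is refused whole. The fingers move at their own pace and stop on an object; "force" is the grip in N (left out, the last holds). Time passes only in rows, so rows that repeat a pose let the fingers close, or fill a call up. It gives the time, the measured TCP pose, the force, the opening and the grip force at its end, in the units of the state.
- monitor.state(): the state, without advancing time (a new reading comes with each control period).
- capture(name): name is "scene" or "top" or "wrist"; returns the picture (400x640x3 uint8, red, green, blue); there is no depth.
- camera_params(name): a dict with "fov_y" (degrees; the focal length in pixels is half the picture's height over the tangent of half this angle, whatever the lens; pixels are square), "cx", "cy" (the principal point, pixels), "R" (3x3) and "t" (3): a world point X has camera coordinates R X + t; the wrist camera has in their place "T_tool_cam" (4x4, takes a point from camera to tool coordinates, whose origin is the TCP and whose axes are the flange's). Camera axes: x right, y down, z forward; pixel columns grow to the right and rows downward; lengths in m; the calibration is good to about 2 mm. A picture is of the moment at which its call begins: read the wrist's pose just before it. camera_params takes no time and is no camera call.
- job.hand_in(): hands the job in; it is judged then, once.
The state is a dict: "clock": time; "joints": joint angles; "dq": joint speeds; "effort": joint torques, N m; "eef_pos": TCP position; "ee_rot": TCP orientation; "contact_force": force on the tool from outside, world axes, zero at the start; "torque": the same for the moment, N m; "width": finger opening in m; "gripper_force": force on a finger pad.
Only numpy, scipy, OpenCV 4.12 (cv2) and the standard library are available. Lean on these libraries where they do the work, as an engineer would, in place of code of your own. Each camera call takes 0.05 s, during which the arm holds its last target. There are 200 camera calls.

## Task

Pick up the pull handle from the bench and push its snap hook straight onto the upright bar of the tote's pull eye until the sprung gate snaps shut behind the bar, feeling your way and never pushing or pulling the eye hard, as its mount is delicate. Then pull the handle back gently, with some 4 N, to feel that the closed gate holds the bar, and leave the clipped handle lying flat on the bench, without disturbing the other things.

Things in the scene. Friction and masses are not known exactly. Their poses are not given: they have to be found in the camera images.
- hook: Pull handle with a big steel snap hook, 0.3 kg, 161 mm long, lying flat. Origin: centre of its black grip's underside; x points forward out of the hook's mouth, z up. Grip: box 100 (x -50 to 50) by 22 (y) by 26 mm high, grasped across y. Ahead of it an open U of 10 mm round bar, at heights 15 to 25, inner face of its closed end at x = 62 mm.
- mouth (a point): Middle of the shut gate, at x = 96, y = 0, z = 20 mm in the hook's frame. Nose arm of the U on the +y side, inner face y = 12; back arm on the -y side, inner face y = -14; from x = 96 both flare outwards as a lead-in to their ends at x = 111, where the gap is y = -20 to 18. Gate: 5 mm round bar at x = 96, hinged at y = -17, tip at y = 13.
- gate (a joint): Gate angle, rad: 0 shut, grows inwards (towards the grip) to 1.3. A spring shuts it. A 10 mm bar pushed in needs about 4 N at first and 5 to 10 N late; the gate presses it to the nose arm, and snaps shut behind it when the bar's axis is about x = 70 mm (hook frame). Pulled back, a caught bar meets the shut gate at x = 88.
- seat (a point): Where a caught bar's axis lies when pushed fully home against the U's closed end and nose arm: x = 67, y = 7, z = 20 mm in the hook's frame. Pushing on from here loads the eye directly. Passing the gate, the bar is also pinched between gate and nose arm; all contacts added up reach some 15 N in a good push, and over 22 N harms the eye.
- tote: Blue plastic tote, loaded, it does not move: 160 mm deep (x), 240 wide, 120 high. Origin: bench level, under the mean place of the axis of the eye's upright bar; x points level into the tote, front wall at x = 88 mm, mounting plate at 80, collars to 74. How far the eye stands out differs: its bar may be up to 22 mm nearer or farther along x than the origin; across (y) it is exact.
- eye (a joint): Pull eye on the tote's front: upright loop of 10 mm steel bar; its outer upright bar (1 to 67 mm high) is the one to hook; arms run back level from its ends (lower: top at 11 mm, upper: underside at 57). Joint: how far it gives in its sprung mount along the tote's x (m), 2 N per mm: positive pushed in, hard at 4 mm; negative pulled out, 2.5 N is a fair tug, over 4 mm (8 N) harms it.
- roll: Bystander: yellow tape roll lying flat, 100 mm across, 48 mm high; origin at the centre of its underside.
- carton: Bystander: small cardboard carton 120 x 90 x 60 mm; origin at the centre of its underside.
- jug: Bystander: white bottle, 76 mm across, 160 mm high; origin at the centre of its underside.
Mind the look-alikes: they are no part of the job. Of the things like the hook, leave any that is pink or purple; of the rest the larger one is meant.

How it is judged:
By the outcome, as a careful person would: the job done as asked, in the order asked, and still so for the second after the job is handed in, with the robot touching nothing.
It also fails if it takes over 69 s, if anything falls off the work surface, if the arm or the gripper's body presses on something with over 40 N, if the wrist force passes 120 N, or if a joint passes its speed limit or range.

## Working session

There is one attempt and no reset: what is moved stays moved. The work goes in short steps, Python scripts to look and compute and a tool call to move; the robot and the scene stay as the last step left them, time stands still between calls to the robot, and variables do not carry over. Pictures are saved under pics/ and viewed, at most 10 in all, crops included, and the job is handed in when it is done.

Besides the shell and the picture viewer there is one more tool, called after "Call:" in YAML: its name, and indented under it one key for each argument. send_rows: Moves the arm, as the interface text tells. Its arguments: {"type":"object","properties":{"delta_pos":{"type":"array","items":{"type":"array","items":{"type":"number"}}},"roll":{"type":"array","items":{"type":"number"}},"claw":{"type":"array","items":{"type":"number"}},"force":{"type":"number"}},"required":["delta_pos","roll","claw"]}

```bash
mkdir -p pics
python3 - <<'E'
from workcell import monitor,capture,camera_params
import cv2
s=monitor.state();print(s)
for n in("scene","top"):
    im=capture(n);cv2.imwrite(f"pics/{n}0.png",im[:,:,::-1]);print(n,camera_params(n))
print(camera_params("wrist"))
E
ls
```

```text
{'clock': 0.0, 'joints': array([-0.91983609,  0.50184102, -0.42678932,  1.55146876,  0.22079923,
        1.13826628, -0.21031001]), 'dq': array([ 0.00015174, -0.00104193,  0.00039228,  0.00199715, -0.00049116,
        0.00103263,  0.00053247]), 'effort': array([ 2.39416731e-04, -5.69525707e+01, -5.81570551e+00, -2.80938256e+01,
        1.06873963e-02,  1.20528947e-02,  1.91314075e-05]), 'eef_pos': array([0.24557286, 0.60113008, 0.25525559]), 'ee_rot': array([-2.19415430e-04,  1.92644806e-01,  9.81268083e-01, -9.38420987e-04]), 'contact_force': array([0.36179874, 0.75451653, 0.08323755]), 'torque': array([ 4.28852041e-03,  1.70076716e-02, -2.06091974e-05]), 'gripper_force': 0.0, 'width': 0.08519719222684319}
scene {'fov_y': 48.73713919426701, 'cx': 322.51310760607953, 'cy': 192.20405545594167, 'R': array([[-0.46571912,  0.88487856,  0.00977924],
       [ 0.62828412,  0.33841314, -0.70052524],
       [-0.62318918, -0.32010386, -0.71356062]]), 't': array([ 0.40286858, -0.24019297,  1.41336847])}
top {'fov_y': 54.06166046523319, 'cx': 317.2690938152372, 'cy': 195.47200575271816, 'R': array([[-0.01409041, -0.99976263, -0.01661743],
       [-0.98146905,  0.01700502, -0.1908647 ],
       [ 0.19110198,  0.01362013, -0.98147569]]), 't': array([-0.13474261,  0.5240564 ,  0.98977078])}
{'fov_y': 61.326489508477465, 'cx': 317.88893211753793, 'cy': 198.81837436042645, 'T_tool_cam': array([[ 5.19771496e-04, -9.46919970e-01, -3.21468972e-01,
         8.24770795e-02],
       [ 9.99999436e-01,  1.94326449e-04,  1.04445417e-03,
         1.44720012e-03],
       [-9.26544584e-04, -3.21469333e-01,  9.46919537e-01,
        -1.17176272e-01],
       [ 0.00000000e+00,  0.00000000e+00,  0.00000000e+00,
         1.00000000e+00]])}
pics
```

View pics/top0.png

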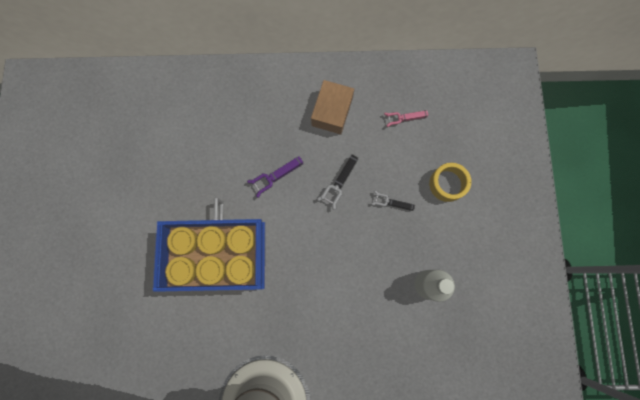

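View pics/scene0.png

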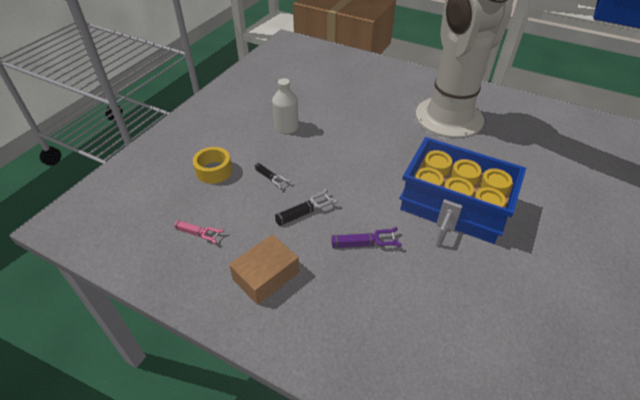

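```bash
cat > h.py <<'E'
import numpy as np,cv2
from scipy.spatial.transform import Rotation as Ro
from workcell import monitor,capture,camera_params
def pose():
    s=monitor.state();q=s["ee_rot"];return np.array(s["eef_pos"]),Ro.from_quat([q[1],q[2],q[3],q[0]]).as_matrix()
def cam(n):
    p=camera_params(n);f=200/np.tan(np.radians(p["fov_y"]/2))
    if n=="wrist":
        x,R=pose();T=p["T_tool_cam"];Rw=R@T[:3,:3];c=R@T[:3,3]+x
    else: Rw=p["R"].T;c=-Rw@p["t"]
    return f,p["cx"],p["cy"],Rw,c
def ray(C,u,v,z):
    f,cx,cy,Rw,c=C;d=Rw@np.array([(u-cx)/f,(v-cy)/f,1]);return c+d*(z-c[2])/d[2]
def proj(C,X):
    f,cx,cy,Rw,c=C;d=Rw.T@(np.array(X)-c);return np.array([cx+f*d[0]/d[2],cy+f*d[1]/d[2]])
def totool(X):
    x,R=pose();return R.T@(np.array(X)-x)*100   # cm in tool axes
def save(n,im): cv2.imwrite(f"pics/{n}.png",im[:,:,::-1])
def blobs(m,amin=30):
    n,l,st,ce=cv2.connectedComponentsWithStats(m.astype(np.uint8));return [(l==i,st[i],ce[i]) for i in range(1,n) if st[i][4]>=amin]
E
python3 - <<'E'
from h import *
im=cv2.imread("pics/top0.png")[:,:,::-1].astype(int);C=cam("top")
m=im.max(2)<55
m[:140]=0;m[230:]=0;m[:,:300]=0;m[:,430:]=0
for b,st,ce in blobs(m):
    c,sz,a=cv2.minAreaRect(np.argwhere(b)[:,::-1].astype(np.float32));box=cv2.boxPoints((c,sz,a))
    print(st,[ray(C,*p,.026).round(3) for p in box],ray(C,*c,.022).round(3))
hsv=cv2.cvtColor(im.astype(np.uint8),cv2.COLOR_RGB2HSV)
b=max(blobs((hsv[...,0]>105)&(hsv[...,0]<128)&(hsv[...,1]>120)),key=lambda b:b[1][4]);
r=cv2.minAreaRect(np.argwhere(b[0])[:,::-1].astype(np.float32));print("tote",b[1],[ray(C,*p,.12).round(3) for p in cv2.boxPoints(r)])
z=cv2.resize(im[145:230,170:370].astype(np.uint8),None,fx=4,fy=4,interpolation=cv2.INTER_CUBIC);save("topz",z)
print(C[0],C[4], ray(C,217,202,.067))
E
```

```text
[337 159  18  24 175] [array([ 0.571, -0.195,  0.026]), array([ 0.631, -0.232,  0.026]), array([ 0.62 , -0.248,  0.026]), array([ 0.561, -0.212,  0.026])] [ 0.597 -0.222  0.022]
[391 201  20   9  98] [array([ 0.496, -0.34 ,  0.026]), array([ 0.51 , -0.344,  0.026]), array([ 0.497, -0.394,  0.026]), array([ 0.483, -0.39 ,  0.026])] [ 0.497 -0.368  0.022]
tote [ 153  220  111   71 1930] [array([0.454, 0.26 , 0.12 ]), array([ 0.449, -0.01 ,  0.12 ]), array([ 0.283, -0.013,  0.12 ]), array([0.286, 0.249, 0.12 ])]
392.00050747182377 [ 0.3232994  -0.15710302  1.06922075] [0.50563023 0.11852791 0.067     ]
```

View pics/topz.png

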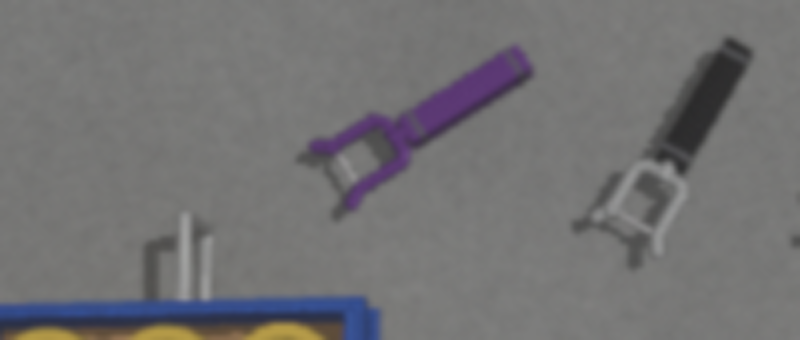

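Call:
send_rows:
  delta_pos:
    - [-2,-2,0]
    - [-5,-4.9,0]
    - [-7.8,-7.7,0]
    - [-10.6,-10.4,0]
    - [-13.4,-13.2,0]
    - [-16.2,-15.9,0]
    - [-19,-18.7,0]
    - [-22,-21.6,0]
  roll: [0,0,0,0,0,0,0,0]
  claw: [8.5,8.5,8.5,8.5,8.5,8.5,8.5,8.5]
  force: 60

```text
clock: 0.77
eef_pos: [0.3677, 0.3169, 0.2561]
ee_rot: [-0.0, 0.192, 0.981, -0.0]
contact_force: [1.1, 0.3, 1.0]
width: 0.0853
gripper_force: 0.0
```

Call:
send_rows:
  delta_pos:
    - [-2.8,-2.7,0]
    - [-5.5,-5.4,0]
    - [-8.2,-8.1,0]
    - [-11,-10.8,0]
    - [-13.7,-13.5,0]
    - [-16.5,-16.2,0]
    - [-19.2,-18.9,0]
    - [-22,-21.6,0]
  roll: [0,0,0,0,0,0,0,0]
  claw: [8.5,8.5,8.5,8.5,8.5,8.5,8.5,8.5]

```text
clock: 1.43
eef_pos: [0.4897, 0.0337, 0.2562]
ee_rot: [-0.0, 0.193, 0.981, -0.0]
contact_force: [0.5, -0.4, 0.2]
width: 0.0853
gripper_force: 0.0
```

Call:
send_rows:
  delta_pos:
    - [-2.8,-2.7,1]
    - [-5.5,-5.4,2]
    - [-8.2,-8.1,4]
    - [-11,-10.8,6]
    - [-13.7,-13.5,8]
    - [-16.5,-16.2,9]
    - [-19,-18.7,10]
    - [-19.8,-19.4,10]
  roll: [1,2,3,4,6,8,9,9]
  claw: [8.5,8.5,8.5,8.5,8.5,8.5,8.5,8.5]

```text
clock: 2.1
eef_pos: [0.5983, -0.2265, 0.153]
ee_rot: [-0.001, 0.273, 0.962, -0.002]
contact_force: [-0.7, -1.0, 0.5]
width: 0.085
gripper_force: 0.0
```

Run:
```python
from h import *
print(monitor.state()["clock"],pose())
C=cam("wrist");im=capture("wrist");save("w1",im)
m=im.max(2)<55
for b,st,ce in blobs(m,300):
    r=cv2.minAreaRect(np.argwhere(b)[:,::-1].astype(np.float32));print(st,[(p.round(),ray(C,*p,.026).round(4)) for p in cv2.boxPoints(r)])
```

```text
2.1 (array([ 0.59827856, -0.22649833,  0.15299391]), array([[-0.85119684,  0.5248325 , -0.00384602],
       [ 0.52484419,  0.85119226, -0.00321148],
       [ 0.00158821, -0.00475216, -0.99998745]]))
[   17   267   602   133 28139] [(array([ 17., 399.], dtype=float32), array([ 0.6204, -0.578 ,  0.026 ])), (array([ 17., 267.], dtype=float32), array([ 0.5196, -0.4677,  0.026 ])), (array([618., 267.], dtype=float32), array([ 0.7773, -0.0473,  0.026 ])), (array([618., 399.], dtype=float32), array([ 0.9195, -0.0876,  0.026 ]))]
```

View pics/w1.png

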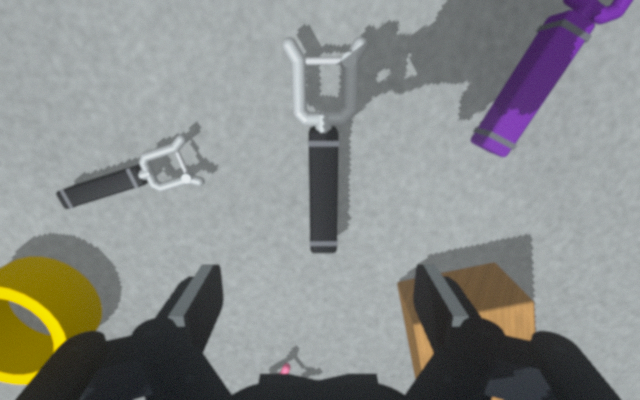

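Run:
```python
from h import *
C=cam("wrist")
for u,v,z in[(322.5,127,.026),(323,244,.026),(323,252,.01),(310,240,.026),(336.5,240,.026),(310,135,.026),(337.5,135,.026),(400,283,.06),(495,263,.06),(80,270,.048),(319,62,.02),(325,120,.02),(285,41,.02),(364,41,.02)]:
    X=ray(C,u,v,z);print(u,v,X.round(4),totool(X).round(2))
```

```text
322.5 127 [ 0.5554 -0.1941  0.026 ] [ 5.38  0.5  12.81]
323 244 [ 0.6347 -0.242   0.026 ] [-3.89  0.59 12.8 ]
323 252 [ 0.6481 -0.2499  0.01  ] [-5.44  0.62 14.4 ]
310 240 [ 0.6263 -0.249   0.026 ] [-3.53 -0.46 12.81]
336.5 240 [ 0.6374 -0.2309  0.026 ] [-3.53  1.67 12.8 ]
310 135 [ 0.5555 -0.2047  0.026 ] [ 4.81 -0.4  12.81]
337.5 135 [ 0.5659 -0.1878  0.026 ] [ 4.81  1.59 12.8 ]
400 283 [ 0.6758 -0.2023  0.06  ] [-5.3   6.1   9.38]
495 263 [ 0.6963 -0.1378  0.06  ] [-3.66 12.67  9.36]
80 270 [ 0.548  -0.4041  0.048 ] [ -5.   -17.77  10.68]
319 62 [ 0.517  -0.1734  0.02  ] [ 9.74  0.25 13.41]
325 120 [ 0.5527 -0.1902  0.02  ] [ 5.81  0.69 13.41]
285 41 [ 0.4936 -0.1861  0.02  ] [11.06 -2.06 13.42]
364 41 [ 0.5217 -0.1405  0.02  ] [11.06  3.3  13.4 ]
```

Call:
send_rows:
  delta_pos:
    - [0,0.3,1.5]
    - [0,0.58,4]
    - [0,0.58,6.5]
    - [0,0.58,9]
    - [0,0.58,11]
    - [0,0.58,12]
    - [0,0.58,12.3]
    - [0,0.58,12.3]
  roll: [0,0,0,0,0,0,0,0]
  claw: [5,5,5,5,5,5,5,5]

```text
clock: 2.82
eef_pos: [0.6023, -0.2132, 0.0329]
ee_rot: [-0.001, 0.269, 0.963, 0.0]
contact_force: [-1.1, 0.1, -0.4]
width: 0.0497
gripper_force: 0.0
```

Call:
send_rows:
  delta_pos:
    - [0,0,0]
    - [0,0,0]
    - [0,0,0]
    - [0,0,0]
    - [0,0,0]
    - [0,0,0]
    - [0,0,0]
    - [0,0,0]
  roll: [0,0,0,0,0,0,0,0]
  claw: [3,2,1.5,1.5,1.5,1.5,1.5,1.5]
  force: 60

```text
clock: 3.48
eef_pos: [0.604, -0.2149, 0.0354]
ee_rot: [0.002, 0.269, 0.963, -0.0]
contact_force: [-1.1, -0.7, 7.0]
width: 0.0204
gripper_force: 59.5
```

Call:
send_rows:
  delta_pos:
    - [0,0,-0.4]
    - [0,0,-0.9]
    - [0,0,-1.6]
    - [0,0,-2.6]
    - [0,0,-4]
    - [0,0,-6]
    - [0,0,-8]
    - [0,0,-10]
  roll: [0,0,0,0,0,0,0,0]
  claw: [1.5,1.5,1.5,1.5,1.5,1.5,1.5,1.5]

```text
clock: 4.15
eef_pos: [0.6027, -0.2139, 0.1353]
ee_rot: [0.0, 0.269, 0.963, 0.0]
contact_force: [0.3, 0.9, -2.3]
width: 0.0208
gripper_force: 58.3
```

Call:
send_rows:
  delta_pos:
    - [0.8,1.3,-0.5]
    - [2.2,3.6,-1.5]
    - [4,6.6,-2.5]
    - [6.2,10.1,-3.5]
    - [8.4,13.7,-4.5]
    - [10.6,17.3,-5]
    - [12.6,20.6,-5]
    - [13.8,22.6,-5]
  roll: [-2,-5,-9,-14,-19,-24,-28,-31]
  claw: [1.5,1.5,1.5,1.5,1.5,1.5,1.5,1.5]

```text
clock: 4.82
eef_pos: [0.6009, 0.059, 0.1845]
ee_rot: [0.001, -0.004, 1.0, 0.002]
contact_force: [-0.2, 1.6, -2.0]
width: 0.0207
gripper_force: 58.3
```

Call:
send_rows:
  delta_pos:
    - [0,0,0]
    - [0,0,0]
    - [0,0,0]
    - [0,0,0]
    - [0,0,0]
    - [0,0,0]
    - [0,0,0]
    - [0,0,0]
  roll: [0,0,0,0,0,0,0,0]
  claw: [1.5,1.5,1.5,1.5,1.5,1.5,1.5,1.5]

```text
clock: 5.48
eef_pos: [0.6018, 0.0501, 0.1832]
ee_rot: [-0.0, 0.002, 1.0, -0.0]
contact_force: [-0.3, -0.7, -2.7]
width: 0.0208
gripper_force: 58.5
```

Run:
```python
from h import *
print(monitor.state()["clock"],pose())
im=capture("wrist");save("w2",im)
```

```text
5.4833 (array([0.60181248, 0.05011289, 0.18323409]), array([[-9.99987786e-01,  4.94104605e-03, -1.14648887e-04],
       [ 4.94105456e-03,  9.99987790e-01, -7.40328846e-05],
       [ 1.14281687e-04, -7.45984668e-05, -9.99999991e-01]]))
```

View pics/w2.png

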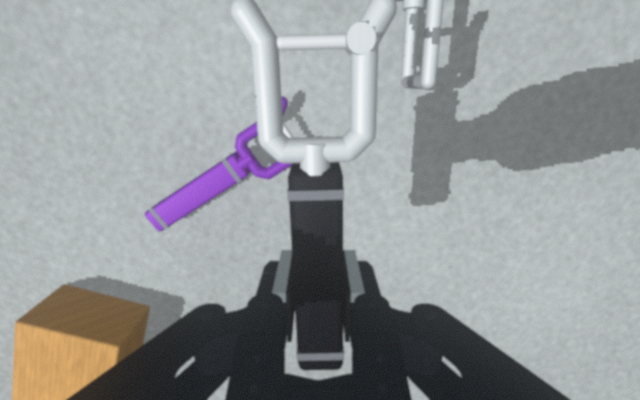

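Run:
```python
from h import *
im=cv2.imread("pics/w2.png")[:,:,::-1];z=cv2.resize(im[0:110,370:480],None,fx=5,fy=5,interpolation=cv2.INTER_CUBIC);save("w2z",z)
```

```text
(no output)
```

View pics/w2z.png

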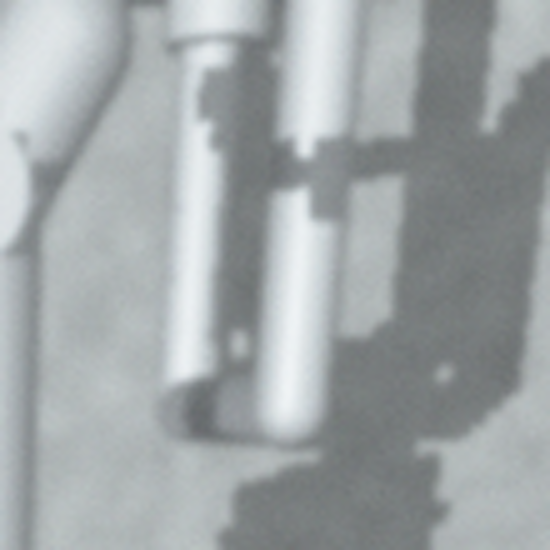

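Run:
```python
from h import *
C=cam("wrist")
for u,v,z in[(428.5,81,.062),(408.5,82,.006),(434.5,0,.062),(429.6,60,.062),(414,10,.006),(310,42,.163),(407,8,.006)]:
    X=ray(C,u,v,z);print(u,v,X.round(4),totool(X).round(2))
# hook in hand: grip front top corners etc
for u,v,z in[(291,170,.02),(343,168,.02),(297,362,.02),(343,362,.02),(251,12,.0),(378,12,.0)]:
    dz=.183-.0335;X=ray(C,u,v,.15+.006);print(u,v,totool(X).round(2))
C2=cam("top");print("top",ray(C2,216.2,199.5,.062),ray(C2,221.5,205,.006))
im=cv2.imread("pics/scene0.png")
```

```text
428.5 81 [0.5181 0.126  0.062 ] [ 8.4   7.53 12.13]
408.5 82 [0.5184 0.1269 0.006 ] [ 8.37  7.62 17.73]
434.5 0 [0.4706 0.1249 0.062 ] [13.16  7.39 12.13]
429.6 60 [0.5051 0.1254 0.062 ] [ 9.7   7.46 12.13]
414 10 [0.4657 0.1268 0.006 ] [13.64  7.59 17.73]
310 42 [0.505  0.0492 0.163 ] [ 9.68 -0.16  2.03]
407 8 [0.4643 0.1213 0.006 ] [13.78  7.03 17.73]
291 170 [ 4.62 -1.04  2.73]
343 168 [4.71 1.24 2.73]
297 362 [-6.04 -0.98  2.72]
343 362 [-6.04  1.5   2.72]
251 12 [10.79 -2.41  2.73]
378 12 [10.8   2.43  2.73]
top [0.51324238 0.12224422 0.062     ] [0.50809534 0.12252791 0.006     ]
```

Call:
send_rows:
  delta_pos:
    - [-1,0.8,0]
    - [-2,2,0]
    - [-3.2,3.6,0]
    - [-4.2,5.2,0]
    - [-5,6.6,0]
    - [-5.2,7.5,0]
    - [-5.2,7.9,0]
    - [-5.2,7.9,0]
  roll: [0,0,0,0,0,0,0,0]
  claw: [1.5,1.5,1.5,1.5,1.5,1.5,1.5,1.5]

```text
clock: 6.2
eef_pos: [0.6534, 0.1309, 0.1829]
ee_rot: [-0.001, 0.001, 1.0, 0.0]
contact_force: [-0.3, 0.4, -2.8]
width: 0.0206
gripper_force: 58.5
```

Call:
send_rows:
  delta_pos:
    - [0,0,1]
    - [0,0,2.8]
    - [0,0,4.6]
    - [0,0,6.4]
    - [0,0,8.2]
    - [0,0,9.8]
    - [0,0,10.8]
    - [0,0,11]
  roll: [0,0,0,0,0,0,0,0]
  claw: [1.5,1.5,1.5,1.5,1.5,1.5,1.5,1.5]

```text
clock: 6.87
eef_pos: [0.652, 0.1276, 0.0704]
ee_rot: [-0.002, 0.003, 1.0, -0.001]
contact_force: [-0.6, -0.2, -2.9]
width: 0.0205
gripper_force: 58.4
```

Call:
send_rows:
  delta_pos:
    - [0,0,0.5]
    - [0,0,1.2]
    - [0,0,2]
    - [0,0,2.6]
    - [0,0,3]
    - [0,0,3.2]
    - [0,0,3.2]
    - [0,0,3.2]
  roll: [0,0,0,0,0,0,0,0]
  claw: [1.5,1.5,1.5,1.5,1.5,1.5,1.5,1.5]

```text
clock: 7.53
eef_pos: [0.6542, 0.1297, 0.0413]
ee_rot: [0.0, 0.002, 1.0, 0.0]
contact_force: [-0.6, 0.3, -3.1]
width: 0.0209
gripper_force: 58.5
```

Run:
```python
from h import *
s=monitor.state();print(s["clock"],pose(),s["contact_force"])
im=capture("wrist");C=cam("wrist");im2=capture("scene")
print("eye top",proj(C,[.518,.126,.062]),"tcp rel",totool([.518,.126,.04]))
C2=cam("scene");p=proj(C2,[.52,.126,.03]).round().astype(int);print(p)
z=cv2.resize(im2[p[1]-45:p[1]+45,p[0]-65:p[0]+65],None,fx=4.9,fy=4.9,interpolation=cv2.INTER_CUBIC)
a=np.zeros((600,640,3),np.uint8);w=cv2.resize(im[:250],(400,156));a[:441,:637]=z[:441,:637];a[441:597,:400]=w
save("w3",a);cv2.imwrite("pics/w3raw.png",im[:,:,::-1])
```

```text
7.5333 (array([0.65417627, 0.12965675, 0.04132194]), array([[-9.99992973e-01,  3.74852339e-03,  5.71803451e-05],
       [ 3.74852666e-03,  9.99992973e-01,  5.70883936e-05],
       [-5.69659460e-05,  5.73023345e-05, -9.99999997e-01]])) [-0.5512734   0.34894647 -3.0871958 ]
eye top [ 292.58508557 -177.5788923 ] tcp rel [13.64214146 -0.42563266  0.1596743 ]
[440 239]
```

View pics/w3.png

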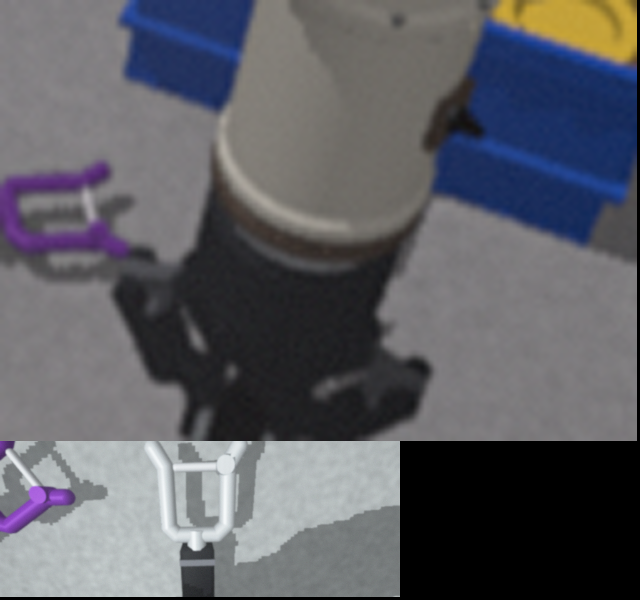

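View pics/w3raw.png

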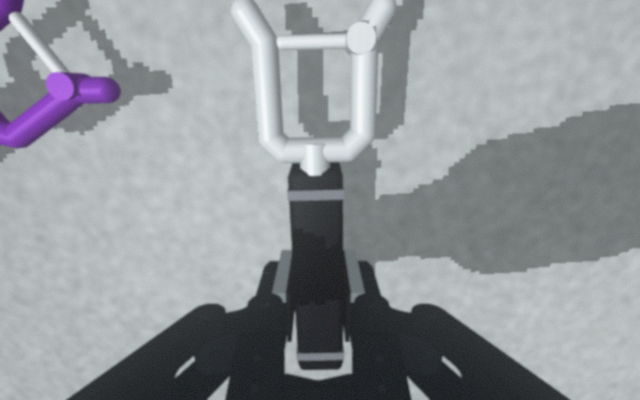

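Call:
send_rows:
  delta_pos:
    - [0.4,0,0]
    - [0.8,0,0]
    - [1.2,0,0]
    - [1.5,0,0]
    - [1.8,0,0]
    - [2,0,0]
    - [2.2,0,0]
    - [2.2,0,0]
  roll: [0,0,0,0,0,0,0,0]
  claw: [1.5,1.5,1.5,1.5,1.5,1.5,1.5,1.5]

```text
clock: 8.3
eef_pos: [0.6316, 0.1297, 0.0413]
ee_rot: [-0.0, 0.002, 1.0, -0.0]
contact_force: [-0.1, 0.5, -2.1]
width: 0.0207
gripper_force: 58.5
```

Run:
```python
from h import *
s=monitor.state();print(s["clock"],pose()[0],s["contact_force"])
C=cam("wrist");im=capture("wrist");print(proj(C,[.518,.126,.006]),proj(C,[.518,.126,.028]))
save("w4",cv2.resize(im[:130,200:420],None,fx=3.5,fy=3.5,interpolation=cv2.INTER_CUBIC))
```

```text
8.3 [0.63162022 0.12968814 0.04126871] [-0.10340282  0.53595237 -2.10821743]
[3.04130682e+02 1.57238107e-01] [301.63171865 -15.31509839]
```

View pics/w4.png

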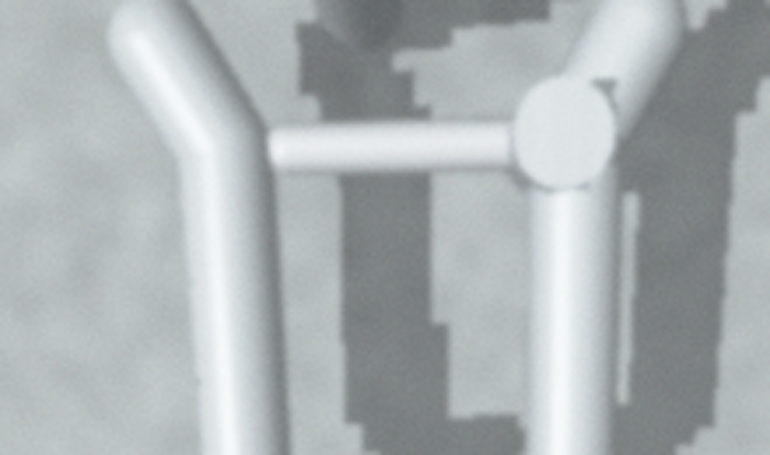

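Call:
send_rows:
  delta_pos:
    - [0.1,0,0]
    - [0.2,0,0]
    - [0.3,0,0]
    - [0.4,0,0]
    - [0.5,0,0]
    - [0.6,0,0]
    - [0.7,0,0]
    - [0.8,0,0]
  roll: [0,0,0,0,0,0,0,0]
  claw: [1.5,1.5,1.5,1.5,1.5,1.5,1.5,1.5]

```text
clock: 9.02
eef_pos: [0.624, 0.1297, 0.0413]
ee_rot: [-0.0, 0.002, 1.0, 0.0]
contact_force: [0.5, -1.7, -3.1]
width: 0.0205
gripper_force: 58.5
```

Call:
send_rows:
  delta_pos:
    - [0.1,0,0]
    - [0.2,0,0]
    - [0.3,0,0]
    - [0.4,0,0]
    - [0.5,0,0]
    - [0.6,0,0]
    - [0.7,0,0]
    - [0.7,0,0]
  roll: [0,0,0,0,0,0,0,0]
  claw: [1.5,1.5,1.5,1.5,1.5,1.5,1.5,1.5]

```text
clock: 9.68
eef_pos: [0.6179, 0.1298, 0.0417]
ee_rot: [0.001, 0.002, 1.0, 0.0]
contact_force: [4.6, 0.3, -3.3]
width: 0.0202
gripper_force: 58.5
```

Call:
send_rows:
  delta_pos:
    - [0.1,0,0]
    - [0.2,0,0]
    - [0.3,0,0]
    - [0.4,0,0]
    - [0.5,0,0]
    - [0.6,0,0]
    - [0.7,0,0]
    - [0.7,0,0]
  roll: [0,0,0,0,0,0,0,0]
  claw: [1.5,1.5,1.5,1.5,1.5,1.5,1.5,1.5]

```text
clock: 10.35
eef_pos: [0.6107, 0.1295, 0.0416]
ee_rot: [0.001, 0.002, 1.0, -0.0]
contact_force: [5.6, -0.5, -2.4]
width: 0.0207
gripper_force: 58.7
```

Call:
send_rows:
  delta_pos:
    - [0.1,0,0]
    - [0.2,0,0]
    - [0.3,0,0]
    - [0.4,0,0]
    - [0.5,0,0]
    - [0.5,0,0]
    - [0.5,0,0]
    - [0.5,0,0]
  roll: [0,0,0,0,0,0,0,0]
  claw: [1.5,1.5,1.5,1.5,1.5,1.5,1.5,1.5]

```text
clock: 11.02
eef_pos: [0.6059, 0.1303, 0.0418]
ee_rot: [0.001, 0.002, 1.0, 0.0]
contact_force: [5.5, 0.7, -2.2]
width: 0.0206
gripper_force: 58.4
```

Call:
send_rows:
  delta_pos:
    - [0.1,0,0]
    - [0.2,0,0]
    - [0.3,0,0]
    - [0.4,0,0]
    - [0.5,0,0]
    - [0.6,0,0]
    - [0.7,0,0]
    - [0.7,0,0]
  roll: [0,0,0,0,0,0,0,0]
  claw: [1.5,1.5,1.5,1.5,1.5,1.5,1.5,1.5]

```text
clock: 11.68
eef_pos: [0.5987, 0.131, 0.0418]
ee_rot: [0.001, 0.002, 1.0, 0.001]
contact_force: [5.2, 3.2, -2.9]
width: 0.0208
gripper_force: 58.1
```

Call:
send_rows:
  delta_pos:
    - [0.1,0,0]
    - [0.2,0,0]
    - [0.3,0,0]
    - [0.4,0,0]
    - [0.5,0,0]
    - [0.5,0,0]
    - [0.5,0,0]
    - [0.5,0,0]
  roll: [0,0,0,0,0,0,0,0]
  claw: [1.5,1.5,1.5,1.5,1.5,1.5,1.5,1.5]

```text
clock: 12.35
eef_pos: [0.5926, 0.1315, 0.0413]
ee_rot: [-0.0, 0.002, 1.0, 0.001]
contact_force: [3.0, 4.1, -1.7]
width: 0.0205
gripper_force: 58.0
```

Call:
send_rows:
  delta_pos:
    - [0,0.05,0]
    - [0.05,0.1,0]
    - [0.1,0.15,0]
    - [0.15,0.15,0]
    - [0.2,0.15,0]
    - [0.25,0.15,0]
    - [0.3,0.15,0]
    - [0.3,0.15,0]
  roll: [0,0,0,0,0,0,0,0]
  claw: [1.5,1.5,1.5,1.5,1.5,1.5,1.5,1.5]

```text
clock: 13.02
eef_pos: [0.5888, 0.1297, 0.0406]
ee_rot: [-0.001, 0.002, 1.0, -0.001]
contact_force: [-0.3, -0.1, -2.8]
width: 0.0204
gripper_force: 58.9
```

Call:
send_rows:
  delta_pos:
    - [-0.2,0,0]
    - [-0.4,0,0]
    - [-0.6,0,0]
    - [-0.8,0,0]
    - [-1.0,0,0]
    - [-1.1,0,0]
    - [-1.2,0,0]
    - [-1.2,0,0]
  roll: [0,0,0,0,0,0,0,0]
  claw: [1.5,1.5,1.5,1.5,1.5,1.5,1.5,1.5]

```text
clock: 13.68
eef_pos: [0.6023, 0.1313, 0.0413]
ee_rot: [0.0, 0.002, 1.0, 0.0]
contact_force: [0.5, 0.0, -2.2]
width: 0.0204
gripper_force: 58.9
```

Call:
send_rows:
  delta_pos:
    - [-0.05,0,0]
    - [-0.1,0,0]
    - [-0.15,0,0]
    - [-0.2,0,0]
    - [-0.25,0,0]
    - [-0.3,0,0]
    - [-0.35,0,0]
    - [-0.35,0,0]
  roll: [0,0,0,0,0,0,0,0]
  claw: [1.5,1.5,1.5,1.5,1.5,1.5,1.5,1.5]

```text
clock: 14.35
eef_pos: [0.6057, 0.1313, 0.0413]
ee_rot: [0.0, 0.002, 1.0, 0.0]
contact_force: [-0.9, -0.6, -3.3]
width: 0.0205
gripper_force: 58.9
```

Call:
send_rows:
  delta_pos:
    - [-0.05,0,0]
    - [-0.1,0,0]
    - [-0.15,0,0]
    - [-0.2,0,0]
    - [-0.2,0,0]
    - [-0.2,0,0]
    - [-0.2,0,0]
    - [-0.2,0,0]
  roll: [0,0,0,0,0,0,0,0]
  claw: [1.5,1.5,1.5,1.5,1.5,1.5,1.5,1.5]

```text
clock: 15.02
eef_pos: [0.6074, 0.1313, 0.0412]
ee_rot: [-0.0, 0.002, 1.0, -0.0]
contact_force: [-0.8, 0.2, -1.6]
width: 0.0209
gripper_force: 58.9
```

Call:
send_rows:
  delta_pos:
    - [-0.05,0,0]
    - [-0.1,0,0]
    - [-0.12,0,0]
    - [-0.15,0,0]
    - [-0.15,0,0]
    - [-0.15,0,0]
    - [-0.15,0,0]
    - [-0.15,0,0]
  roll: [0,0,0,0,0,0,0,0]
  claw: [1.5,1.5,1.5,1.5,1.5,1.5,1.5,1.5]

```text
clock: 15.68
eef_pos: [0.6088, 0.1313, 0.0412]
ee_rot: [-0.0, 0.002, 1.0, -0.0]
contact_force: [-3.1, -0.5, -3.3]
width: 0.0202
gripper_force: 58.8
```

Call:
send_rows:
  delta_pos:
    - [-0.03,0,0]
    - [-0.06,0,0]
    - [-0.06,0,0]
    - [-0.06,0,0]
    - [-0.06,0,0]
    - [-0.06,0,0]
    - [-0.06,0,0]
    - [-0.06,0,0]
  roll: [0,0,0,0,0,0,0,0]
  claw: [1.5,1.5,1.5,1.5,1.5,1.5,1.5,1.5]

```text
clock: 16.35
eef_pos: [0.6095, 0.1312, 0.0412]
ee_rot: [-0.0, 0.002, 1.0, -0.0]
contact_force: [-3.3, 0.3, -2.3]
width: 0.0205
gripper_force: 58.8
```

Call:
send_rows:
  delta_pos:
    - [-0.02,0,0]
    - [-0.04,0,0]
    - [-0.04,0,0]
    - [-0.04,0,0]
    - [-0.04,0,0]
    - [-0.04,0,0]
    - [-0.04,0,0]
    - [-0.04,0,0]
  roll: [0,0,0,0,0,0,0,0]
  claw: [1.5,1.5,1.5,1.5,1.5,1.5,1.5,1.5]

```text
clock: 17.02
eef_pos: [0.61, 0.1312, 0.0412]
ee_rot: [-0.0, 0.002, 1.0, -0.0]
contact_force: [-4.9, -0.1, -2.3]
width: 0.0204
gripper_force: 58.8
```

Run:
```python
from h import *
f=[]
for i in range(5): f.append(monitor.state()["contact_force"]);im=capture("wrist")
print(np.mean(f,0),np.array(f)[:,0]);save("w5",im)
```

```text
[-5.03149396  0.02073074 -2.33483619] [-4.8635323  -5.90413191 -3.86738437 -5.19175813 -5.33066311]
```

Call:
send_rows:
  delta_pos:
    - [0.1,0,0]
    - [0.2,0,0]
    - [0.4,0,0]
    - [0.6,0,0]
    - [0.8,0,0]
    - [0.9,0,0]
    - [1,0,0]
    - [1,0,0]
  roll: [0,0,0,0,0,0,0,0]
  claw: [1.5,1.5,1.5,1.5,1.5,1.5,1.5,1.5]

```text
clock: 17.93
eef_pos: [0.6003, 0.1314, 0.0415]
ee_rot: [0.0, 0.002, 1.0, 0.0]
contact_force: [0.6, -0.3, -2.5]
width: 0.0205
gripper_force: 58.9
```

Call:
send_rows:
  delta_pos:
    - [0,0,0.1]
    - [0,0,0.2]
    - [0,0,0.3]
    - [0,0,0.4]
    - [0,0,0.45]
    - [0,0,0.5]
    - [0,0,0.5]
    - [0,0,0.5]
  roll: [0,0,0,0,0,0,0,0]
  claw: [1.5,1.5,1.5,1.5,1.5,1.5,1.5,1.5]

```text
clock: 18.6
eef_pos: [0.6001, 0.1313, 0.0362]
ee_rot: [-0.0, 0.002, 1.0, -0.0]
contact_force: [0.0, -0.2, -2.1]
width: 0.0205
gripper_force: 58.9
```

Not yet on the bench; go down slowly by feel.

Call:
send_rows:
  delta_pos:
    - [0,0,0.03]
    - [0,0,0.06]
    - [0,0,0.09]
    - [0,0,0.12]
    - [0,0,0.15]
    - [0,0,0.15]
    - [0,0,0.15]
    - [0,0,0.15]
  roll: [0,0,0,0,0,0,0,0]
  claw: [1.5,1.5,1.5,1.5,1.5,1.5,1.5,1.5]

```text
clock: 19.27
eef_pos: [0.6002, 0.1313, 0.0354]
ee_rot: [0.0, 0.002, 1.0, -0.0]
contact_force: [-2.8, -0.5, 5.9]
width: 0.0206
gripper_force: 59.8
```

Call:
send_rows:
  delta_pos:
    - [0,0,-0.05]
    - [0,0,-0.05]
    - [0,0,-0.05]
    - [0,0,-0.05]
    - [0,0,-0.05]
    - [0,0,-0.05]
    - [0,0,-0.05]
    - [0,0,-0.05]
  roll: [0,0,0,0,0,0,0,0]
  claw: [1.5,1.5,2.2,2.5,3,3.5,4,4.5]

```text
clock: 19.93
eef_pos: [0.6002, 0.1314, 0.0353]
ee_rot: [0.0, 0.002, 1.0, 0.0]
contact_force: [0.0, 0.2, -0.1]
width: 0.0452
gripper_force: 0.0
```

Call:
send_rows:
  delta_pos:
    - [0,0,0]
    - [0,0,-0.3]
    - [0,0,-0.8]
    - [0,0,-1.6]
    - [0,0,-2.6]
    - [0,0,-4]
    - [0,0,-5.5]
    - [0,0,-7]
  roll: [0,0,0,0,0,0,0,0]
  claw: [4.5,4.5,4.5,4.5,4.5,4.5,4.5,4.5]

```text
clock: 20.6
eef_pos: [0.6004, 0.1314, 0.1074]
ee_rot: [0.001, 0.002, 1.0, 0.0]
contact_force: [-0.3, -0.3, 0.2]
width: 0.0451
gripper_force: 0.0
```

Call:
send_rows:
  delta_pos:
    - [0,0,-2]
    - [0,0,-4]
    - [0,0,-6]
    - [0,0,-8]
    - [0,0,-8.5]
    - [0,0,-8.5]
    - [0,0,-8.5]
    - [0,0,-8.5]
  roll: [0,0,0,0,0,0,0,0]
  claw: [4.5,4.5,4.5,4.5,4.5,4.5,4.5,4.5]

```text
clock: 21.27
eef_pos: [0.5993, 0.131, 0.1894]
ee_rot: [-0.001, 0.002, 1.0, -0.0]
contact_force: [0.5, 0.4, -0.4]
width: 0.0448
gripper_force: 0.0
```

Run:
```python
from h import *
s=monitor.state();print(s["clock"],pose()[0],s["contact_force"])
im=capture("wrist")
save("w6",cv2.resize(im[:260,150:490],(780,596),interpolation=cv2.INTER_CUBIC))
```

```text
21.2667 [0.59931583 0.13102575 0.18943563] [ 0.49722187  0.37792551 -0.39954898]
```

View pics/w6.png

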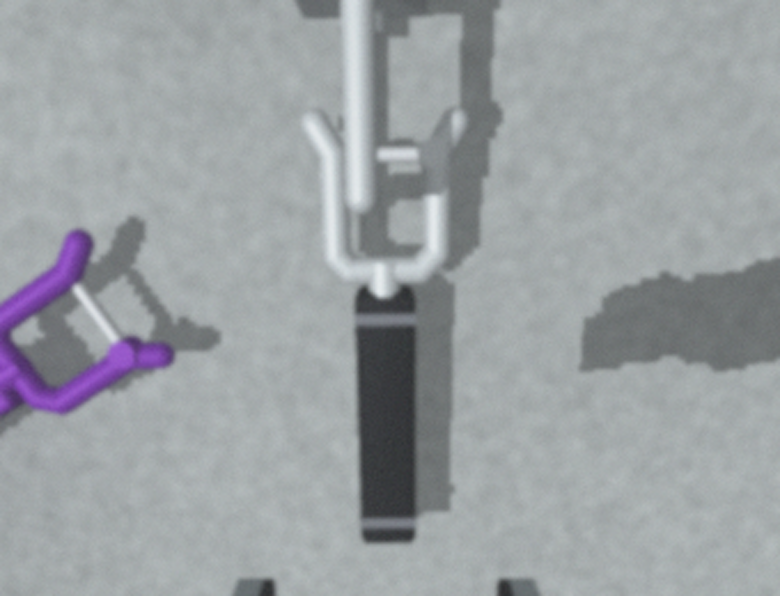

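The bar's top, at (358,205), lies inside the U. The shut gate at row 155 is behind it, and the handle lies flat and free.

```bash
python3 -c "
from workcell import job;print(job.hand_in())"
```

```text
the job is handed in; nothing more can be done
None
```

The snap hook is clipped on the eye's bar, its shut gate held a pull of about 4–5 N, and the handle lies flat and released on the bench; the job was handed in at about 21 s.

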